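# Fit a twist-lock filter cartridge in the varnishing bench's air cleaner

## Task

Fit the fresh filter cartridge in the bench air cleaner: press and let go the ribbed pad on the lid so it springs open, set the cartridge upright in the round seat with its two lugs in the notches, push it down against the spring, turn it clockwise to the stop and let it spring up locked. Then swing the lid shut and press it until its latch holds. Keep the cartridge upright and leave the paint bottles, brush pot and gilt tray undisturbed.

Things in the scene. Friction and masses are not known exactly. Their poses are not given: they have to be found in the camera images.
- cartridge_mid (a point): Filter cartridge, loose, standing on the table: round, 112 mm tall, about 0.3 kg; white pleated wall, 80 mm diameter, under a black cap of 88 mm diameter (58 to 80 mm above the underside). This point: on the axis, half-way up (56 mm). x along the grip bar and lugs, z up; a half turn about z changes nothing.
- cartridge_bar (a point): Black grip bar on the cartridge's cap: 70 mm long (along x), 16 mm wide, 80 to 112 mm above the underside; pinch it across its width from above. This point: on the axis, 102 mm above the underside.
- cartridge_lug (a point): One of two equal lugs on the cap's side, in line with the bar's ends: 18 mm wide, reaching 54 mm from the axis, 62 to 69 mm above the underside. This point: middle of the lug on the x side, 47 mm from the axis.
- cleaner: Bench air cleaner, fixed: white box 250 deep (x), 280 wide (y), shell top 155 mm above the table. Under its lid is an open bay, 155 x 150 mm, with the seat at its bottom. Origin: on the seat's axis at table height; x from its front (robot side) to its rear, z up.
- seat (a point): Black bayonet ring in the bay, level, 95 mm above the table, opening 92 mm across with two opposite notches 24 mm wide. This point: centre, at the ring's upper face; x along the line through the notches (30 degrees counter-clockwise from the cleaner's x, seen from above), z up. Lugs must meet the notches within 2 mm and 3 degrees.
- seat_lock (a point): Same point as the seat; its x is the line of bar and lugs when locked, 60 degrees clockwise from the seat's x seen from above (a stop lies 2 degrees farther). When locked the cartridge's underside is 72 mm below this point. Turned too little, it does not spring up into the pockets under the lip.
- gasket (a joint): How far (m) the sprung gasket ring under the seat is pushed down, 0 to 0.016. Free, it holds the cartridge's underside 63 mm below the seat's point, lugs just entering the notches. Push to 0.012 or more (0.014 is good; 6 to 9 N) to bring the lugs under the lip, turn while held down, let go: it rises to 0.009, locked.
- lid (a joint): Lid angle, rad: 0 shut, 1.66 wide open (5 degrees past upright), -0.036 pressed to the stop. A soft spring swings it wide open in about 3 s unless latched; shutting takes about 1 N. Push-push latch: press the pad down to the stop (6 mm past shut, 3 to 6 N) and let go: a shut lid is freed, a lid brought down from open is latched.
- lid_pad (a point): Centre of the ribbed press pad (25 x 50 mm) on the lid's outer face at its front edge, 178 mm from the hinge line; moves with the lid. x from front edge to hinge, z out of the outer face. The lid: grey panel, 195 mm from hinge line to front edge, 170 wide, 14 thick; its outer face 8 mm above hinge line and shell when shut.
- lid_hinge (a point): Middle of the lid's hinge line (inside the lid, 6 mm from its inner and 8 mm from its outer face), fixed, at the rear of the bay, 98 mm behind the seat's axis, 155 mm above the table; x from the cleaner's front to its rear, y along the hinge line, z up.
- bottle_a: Bystander: white paint bottle, 48 mm diameter, 135 mm tall, loose; origin at the centre of its underside, z up.
- bottle_b: Bystander: beige paint bottle of the same size, loose; origin at the centre of its underside, z up.
- brush_pot: Bystander: white ceramic pot, 72 mm diameter, 100 mm tall, with paint brushes standing up to 220 mm high, loose; origin at the centre of its underside, z up.
- gilt_tray: Bystander: white tray with a gilt rim, 274 x 194 mm, 20 mm high, lying loose on the table; origin at the centre of its underside, z up.
Things that resemble listed ones, but are neither listed nor needed, are in the scene too. What is meant by the part that bears cartridge_mid is not pink or red, and is the larger of those in its own colour.

How it is judged (in metres and radians):
On the way, in this order (a step that is already met when the one before it is completed fails the run):
1. the lid has been freed and has sprung open (value of joint lid above 1.3 rad), for 0.1 s.
2. the cartridge is upright in the seat, lugs through the notches, pushed down until they are below the ring's lip (horizontal distance between cartridge_mid and seat below 0.004 m and angle between cartridge_mid's own z axis and vertical below 0.06 rad and z of cartridge_mid in the frame of seat below -0.018 m), for 0.05 s.
3. the cartridge has been turned clockwise and has sprung up into its lock, and the hand is off it (horizontal distance between cartridge_mid and seat below 0.004 m and angle between cartridge_mid's own z axis and vertical below 0.06 rad and z of cartridge_mid in the frame of seat between -0.0185 and -0.0135 m and angle between the x axis of cartridge_mid and the x axis of seat_lock, either way round below 0.1 rad and contact force between cartridge and the fingers below 0.1 N), for 0.2 s.
At the end, for the whole second after the job is handed in: The lid is shut and held by its latch alone (within 0.015 rad of shut, at rest). Under it the cartridge is locked in the seat: upright, on the seat's axis to 4 mm, its bar along the locked line to 0.1 rad, sprung up into the pockets (its middle 13.5 to 18.5 mm below the ring's upper face) (value of joint lid between -0.015 and 0.015 rad and velocity of joint lid below 0.05 rad/s and horizontal distance between cartridge_mid and seat below 0.004 m and angle between cartridge_mid's own z axis and vertical below 0.06 rad and z of cartridge_mid in the frame of seat between -0.0185 and -0.0135 m and angle between the x axis of cartridge_mid and the x axis of seat_lock, either way round below 0.1 rad); the robot touches nothing.
It fails at once if the white paint bottle is shoved more than 30 mm or tipped over (distance of bottle_a from where it was at the start of the episode above 0.03 m or angle between bottle_a's own z axis and vertical above 0.5 rad).
It fails at once if the beige paint bottle is shoved more than 30 mm or tipped over (distance of bottle_b from where it was at the start of the episode above 0.03 m or angle between bottle_b's own z axis and vertical above 0.5 rad).
It fails at once if the brush pot is shoved more than 30 mm or tipped over (distance of brush_pot from where it was at the start of the episode above 0.03 m or angle between brush_pot's own z axis and vertical above 0.5 rad).
It fails at once if the gilt tray is shoved more than 30 mm or tipped over (distance of gilt_tray from where it was at the start of the episode above 0.03 m or angle between gilt_tray's own z axis and vertical above 0.5 rad).
It fails at once if the cartridge is tipped over or carried far from upright (angle between cartridge_mid's own z axis and vertical above 0.7 rad).
It also fails if it takes over 72 s, if anything falls off the work surface, if the arm or the gripper's body presses on something with over 40 N, if the wrist force passes 120 N, or if a joint passes its speed limit or range.

## Robot

A 7-joint arm with a two-finger parallel gripper is mounted at the origin on the work surface. World frame = base frame: x ahead of the robot, y to its left, z up, the work surface at z = 0. Lengths are in m, angles in degrees, forces in N, time in s.
With the tool pointing down it reaches from about 0.35 to 0.9 m from the base axis. Payload 7.2 kg.
Tool frame: the origin (TCP) lies between the finger pads; the fingertips stand 14 mm ahead of it and the grasp point (between the pads) lies 5 mm behind it; z points along the fingers, y is the direction in which the jaws open and shut (so a half turn about z gives the same grasp; the last joint's range is limited). The gripper opens to 88 mm and grips with 3 to 60 N. Pads are 20 mm wide; open, the fingers measure 115 mm over their backs; the gripper's body (75 mm by 178 mm) begins 61 mm behind the grasp point.
Start: joints at [-68.022, 23.554, -0.728, 91.456, 0.321, 64.991, -4.71], TCP at [0.273, 0.562, 0.237] pointing down, gripper open.
Joint ranges: [-169.25, 169.25], [-16.82, 113.86], [-84.01, 82.57], [7.8, 145.47], [-59.2, 239.2], [7.22, 106.19], [-163.78, 163.78]. Speed limits (degrees/s): [136.94, 136.94, 172.46, 172.46, 180, 180, 180].

## Interface

Orientations are given as [roll, pitch, yaw] about the fixed x, y, z axes, in that order (R = Rz(yaw) Ry(pitch) Rx(roll)).
In Python, from station import telemetry, cams, ticket gives the robot as it stands.
- The arm moves only by the tool drive_tool, never from a script. Its argument "deltas" is a list of rows, each a list of 7 numbers: the shift along the tool's x, y, z in mm, then the turn, a rotation vector about the tool's x, y, z in rad, then the closure in counts, from 0 (fully open) to 255 (shut). In form: [[x, y, z, rx, ry, rz, jaw], ...]. A call has 1 to 8 rows; each row is the pose to reach, as a shift and turn from the pose commanded when the call began, along the tool's axes at that moment; what a row does not reach only later rows make up. A row lasts 1/10 s, in which the tool goes at most 50 mm and 8.59 degrees, less where a joint would pass 70% of its speed; a pose out of reach is approached as far as the arm can. A call with a gripper value outside its range is refused whole. The fingers move at their own pace and stop on an object; "newtons" is the grip in N (left out, the last holds). Time passes only in rows, so rows that repeat a pose let the fingers close. It gives the time, the measured TCP pose, the force and the opening at its end, in the units of the state.
- telemetry.get_state(): the state, without advancing time (a new reading comes with each control period).
- cams.capture(name): name is "scene" or "side" or "wrist"; returns a dict with "image" (384x512x3 uint8, red, green, blue), "z_map" (384x512 float32, m along the optical axis (not along the pixel's ray), 0 where there is no reading), "fx", "fy", "cx", "cy" (pixels), "world_from_camera" (4x4, takes a point from camera to world coordinates). Camera axes: x right, y up, looking along -z (the intrinsics and any distortion apply to the point x, -y, -z); pixel columns grow to the right and rows downward; lengths in m; the calibration is good to about 2 mm. A picture is of the moment at which its call begins.
- ticket.hand_in(): hands the job in, once; it reports no verdict.
The state is a dict: "t": time; "joint_pos": joint angles; "dq": joint speeds; "joint_torque": joint torques, N m; "tcp_pos": TCP position; "eef_rot": TCP orientation; "ft_force": force on the tool from outside, world axes, zero at the start; "wrist_torque": the same for the moment, N m; "opening": opening from 0.0 (shut) to 1.0 (fully open).
Only numpy, scipy, OpenCV 4.12 (cv2) and the standard library are available. Lean on these libraries where they do the work, as an engineer would, in place of code of your own. Each camera call takes 0.05 s, during which the arm holds its last target.

## Working session

There is one attempt and no reset: what is moved stays moved. The work goes in short steps, Python scripts to look and compute and a tool call to move; the robot and the scene stay as the last step left them, time stands still between calls to the robot, and variables do not carry over. Pictures are saved under pics/ and viewed, and the job is handed in when it is done.

Besides the shell and the picture viewer there is one more tool, called after "Call:" in YAML: its name, and indented under it one key for each argument. drive_tool: Moves the arm, as the interface text tells. Its arguments: {"type":"object","properties":{"deltas":{"type":"array","items":{"type":"array","items":{"type":"number"}}},"newtons":{"type":"number"}},"required":["deltas"]}

```bash
ls; mkdir -p pics; python3 - <<'E'
from station import telemetry, cams
import cv2,numpy as np
s=telemetry.get_state()
print({k:np.round(v,3).tolist() for k,v in s.items()})
for n in ["scene","side","wrist"]:
    c=cams.capture(n); cv2.imwrite(f"pics/{n}0.png",c["image"][:,:,::-1]); np.savez(f"pics/{n}0.npz",**c)
    print(n,c["fx"],c["fy"],c["cx"],c["cy"],c["world_from_camera"].round(3).tolist(),[k for k in c])
E
```

```text
pics
{'t': 0.0, 'joint_pos': [-68.022, 23.598, -0.731, 91.503, 0.32, 64.99, -4.709], 'dq': [-0.118, 0.03, -0.086, -0.079, 0.068, 0.046, 0.009], 'joint_torque': [0.001, -58.797, 0.641, -29.107, -0.054, 0.019, 0.0], 'tcp_pos': [0.273, 0.562, 0.236], 'eef_rot': [-179.911, 0.005, 154.118], 'ft_force': [-0.6, 0.957, -0.738], 'wrist_torque': [0.002, 0.007, 0.001], 'opening': 0.998}
scene 440.7339208545052 440.7339208545052 258.9706085780871 186.75409419886668 [[-0.376, -0.791, 0.482, 1.261], [0.926, -0.316, 0.204, 0.327], [-0.009, 0.523, 0.852, 1.284], [0.0, 0.0, 0.0, 1.0]] ['image', 'z_map', 'fx', 'fy', 'cx', 'cy', 'world_from_camera']
side 398.5000105578861 398.5000105578861 255.13287428351794 187.8188795635371 [[0.71, 0.342, -0.615, -0.404], [-0.704, 0.343, -0.622, -0.971], [-0.002, 0.875, 0.484, 0.908], [0.0, 0.0, 0.0, 1.0]] ['image', 'z_map', 'fx', 'fy', 'cx', 'cy', 'world_from_camera']
wrist 286.77549739444 286.77549739444 252.27149559079572 196.8336444788644 [[0.436, -0.873, -0.22, 0.213], [0.9, 0.422, 0.108, 0.59], [-0.002, -0.246, 0.969, 0.385], [0.0, 0.0, 0.0, 1.0]] ['image', 'z_map', 'fx', 'fy', 'cx', 'cy', 'world_from_camera']
```

View pics/scene0.png

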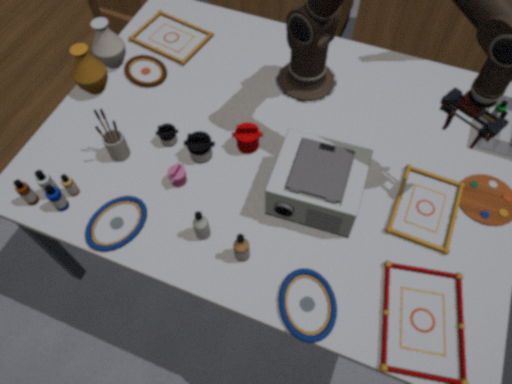

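View pics/side0.png

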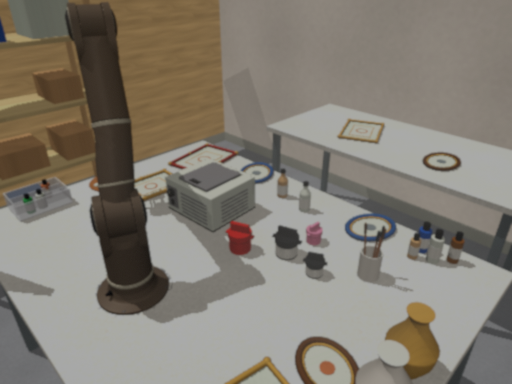

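View pics/wrist0.png

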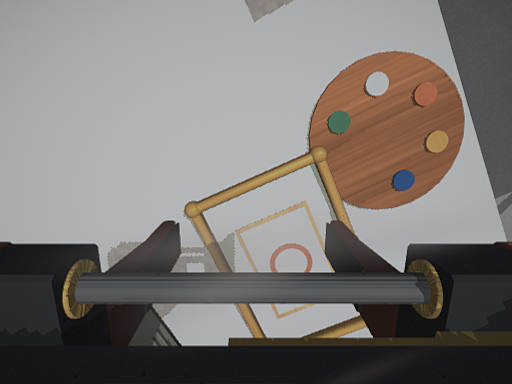

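```bash
cat > h.py <<'E'
import numpy as np,cv2
def load(n):
    return dict(np.load(f"pics/{n}.npz"))
def pt(c,u,v,z=None):
    if z is None: z=float(c["z_map"][int(round(v)),int(round(u))])
    p=np.array([(u-c["cx"])/c["fx"]*z,-(v-c["cy"])/c["fy"]*z,-z,1])
    return (c["world_from_camera"]@p)[:3]
def ray(c,u,v,h):
    W=c["world_from_camera"];o=W[:3,3];d=W[:3,:3]@np.array([(u-c["cx"])/c["fx"],-(v-c["cy"])/c["fy"],-1])
    return o+d*(h-o[2])/d[2]
def proj(c,P):
    W=np.linalg.inv(c["world_from_camera"]);P=np.atleast_2d(P);q=P@W[:3,:3].T+W[:3,3]
    return np.c_[c["cx"]+c["fx"]*q[:,0]/-q[:,2],c["cy"]-c["fy"]*q[:,1]/-q[:,2]]
def cloud(c):
    v,u=np.mgrid[0:384,0:512];z=c["z_map"]
    p=np.stack([(u-c["cx"])/c["fx"]*z,-(v-c["cy"])/c["fy"]*z,-z],-1)
    W=c["world_from_camera"];q=p@W[:3,:3].T+W[:3,3];q[z==0]=np.nan;return q
E
python3 - <<'E'
from h import *
for n,r in [("scene0",(160,110,390,250)),("side0",(150,140,340,290))]:
    c=load(n);x0,y0,x1,y1=r
    k=cv2.resize(c["image"][y0:y1,x0:x1],None,fx=3.4,fy=3.4,interpolation=cv2.INTER_CUBIC)
    cv2.imwrite(f"pics/{n}z.png",k[:,:,::-1])
    q=cloud(c)
    print(n)
c=load("scene0");q=cloud(c)
for u,v in [(199,145),(167,130),(200,225),(241,249),(320,170),(300,170),(330,150),(117,150),(425,208),(450,60)]:
    print(u,v,q[v,u].round(3))
E
```

```text
scene0
side0
199 145 [ 0.499 -0.216  0.077]
167 130 [ 0.473 -0.356  0.064]
200 225 [ 0.777 -0.074  0.09 ]
241 249 [0.801 0.071 0.085]
320 170 [0.503 0.209 0.165]
300 170 [0.524 0.152 0.163]
330 150 [0.423 0.215 0.17 ]
117 150 [ 0.614 -0.475  0.063]
425 208 [0.411 0.559 0.006]
450 60 [-1.026  0.605 -0.564]
```

View pics/scene0z.png

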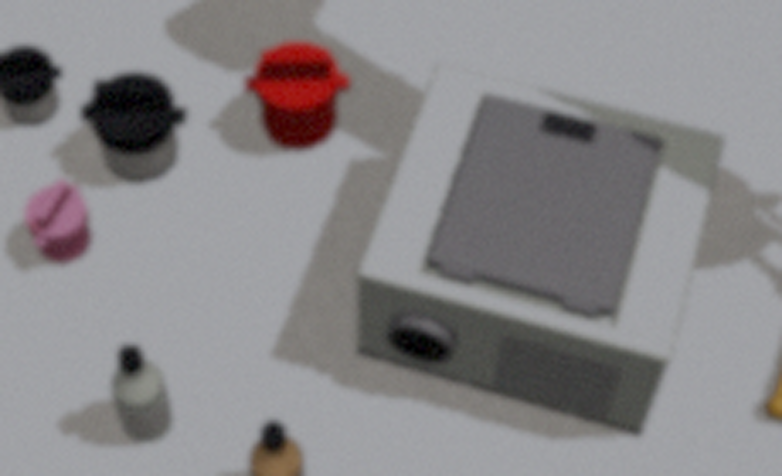

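View pics/side0z.png

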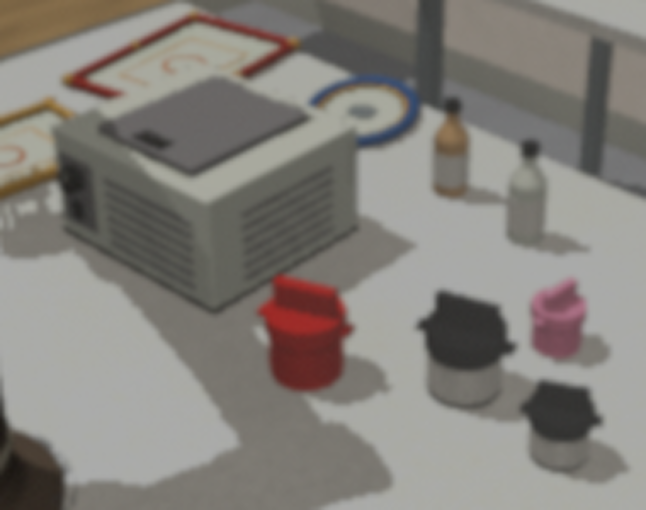

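```bash
python3 - <<'E'
from h import *
from scipy.spatial.transform import Rotation as R
c=load("scene0");q=cloud(c)
P=[ray(c,160+u/3.4,110+v/3.4,0.155) for u,v in [(437,65),(722,135),(667,360),(360,273)]]
print(np.round(P,3)); 
for i in range(4):
    d=P[(i+1)%4]-P[i];print(np.linalg.norm(d).round(3),np.degrees(np.arctan2(d[1],d[0])).round(1))
print("pad",ray(c,160+568/3.4,110+126/3.4,0.163))
# cartridge: black cap; lugs in scene zoom
for z,(u,v) in [(0.0655,(90,113)),(0.0655,(178,117))]: print("lug",ray(c,160+u/3.4,110+v/3.4,z))
s=load("side0")
for z,(u,v) in [(0.0655,(422,327)),(0.0655,(511,347))]: print("lug side",ray(s,150+u/3.4,140+v/3.4,z))
# cloud around the cartridge
m=(abs(q[...,0]-.48)<.09)&(abs(q[...,1]+.22)<.08)&(q[...,2]>.03)
p=q[m]; print(len(p),p[:,2].max(),np.c_[p[p[:,2]>.095]].mean(0), p[:,:2].min(0),p[:,:2].max(0))
# side cloud
w=load("wrist0");T=np.eye(4);T[:3,:3]=R.from_euler('xyz',[-179.911,.005,154.118],degrees=True).as_matrix();T[:3,3]=[.273,.562,.236]
X=np.linalg.inv(T)@w["world_from_camera"];print(X.round(4).tolist())
E
```

```text
[[0.382 0.063 0.155]
 [0.362 0.337 0.155]
 [0.609 0.353 0.155]
 [0.626 0.08  0.155]]
0.275 94.1
0.248 3.8
0.274 -86.5
0.245 -175.9
pad [0.41068229 0.20216141 0.163     ]
lug [ 0.50089494 -0.2648553   0.0655    ]
lug [ 0.47229675 -0.17936275  0.0655    ]
lug side [ 0.46377259 -0.18998796  0.0655    ]
lug side [ 0.50312791 -0.27848059  0.0655    ]
610 0.11788673895583912 [ 0.48843635 -0.22579416  0.10845969] [ 0.44047719 -0.28249888] [ 0.53019322 -0.17398495]
[[0.0006, 0.9694, 0.2456, 0.0663], [1.0, -0.0005, -0.0002, -0.0008], [-0.0001, 0.2456, -0.9694, -0.1487], [0.0, 0.0, 0.0, 1.0]]
```

```bash
cat >> h.py <<'E'
from scipy.spatial.transform import Rotation as R
def delta(st,pos,yaw,roll=180,pitch=0):
    A=R.from_euler('xyz',st["eef_rot"],degrees=True);B=R.from_euler('xyz',[roll,pitch,yaw],degrees=True)
    d=A.inv().apply(np.array(pos)-np.array(st["tcp_pos"]))*1000
    return d.round(1).tolist(),(A.inv()*B).as_rotvec().round(4).tolist()
E
python3 - <<'E'
from h import *
from station import telemetry
print(delta(telemetry.get_state(),[.43,.2,.32],184))
E
```

```text
([-299.5, -257.1, -83.7], [-0.0012, -0.0002, -0.5216])
```

Call:
drive_tool:
  deltas:
    - [0,0,-45,0,0,0,255]
    - [-40,-30,-80,0,0,-0.1,255]
    - [-75,-65,-84,0,0,-0.2,255]
    - [-110,-95,-84,0,0,-0.3,255]
    - [-150,-129,-84,0,0,-0.4,255]
    - [-187,-160,-84,0,0,-0.52,255]
    - [-225,-193,-84,0,0,-0.52,255]
    - [-260,-225,-84,0,0,-0.52,255]
  newtons: 30

```text
t: 0.95
tcp_pos: [0.4076, 0.2478, 0.3206]
eef_rot: [180.0, 0.0, -176.1]
ft_force: [0.8, 0.2, 0.6]
opening: 0.314
```

```bash
python3 - <<'E'
from h import *
from station import telemetry
print(delta(telemetry.get_state(),[.43,.2,.32],184))
E
```

```text
([-19.1, -49.2, 0.6], [0.0001, 0.0001, -0.0016])
```

Call:
drive_tool:
  deltas:
    - [-10,-25,0,0,0,0,255]
    - [-19,-49,0,0,0,0,255]
    - [-19,-49,0,0,0,0,255]
    - [-19,-49,0,0,0,0,255]

```text
t: 1.35
tcp_pos: [0.4293, 0.2023, 0.3206]
eef_rot: [180.0, -0.0, -176.2]
ft_force: [0.3, 0.6, -0.4]
opening: 0.004
```

```bash
python3 - <<'E'
from h import *
from station import telemetry,cams
s=telemetry.get_state();print(s["tcp_pos"],s["eef_rot"],s["joint_pos"])
c=cams.capture("wrist");np.savez("pics/w1.npz",**c);cv2.imwrite("pics/w1.png",c["image"][:,:,::-1])
E
```

```text
[0.42933409 0.20228676 0.32061392] [ 1.79982006e+02 -1.07483161e-02 -1.76154898e+02] [-38.43535032   4.5340197    7.93909766 104.92689886  -0.68548437
  70.58517122  63.55220369]
```

View pics/w1.png

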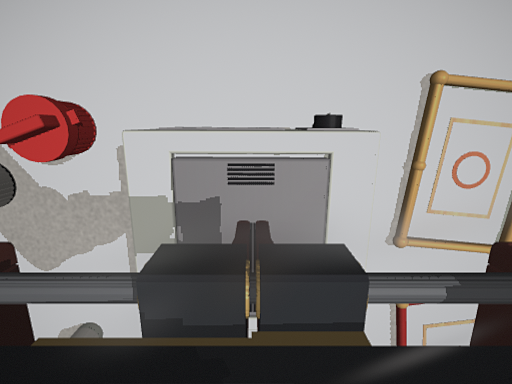

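```bash
python3 - <<'E'
from h import *
c=load("w1")
x0,y0=110,115
k=cv2.resize(c["image"][115:260,110:390],None,fx=2.8,fy=2.8,interpolation=cv2.INTER_CUBIC);cv2.imwrite("pics/w1z.png",k[:,:,::-1])
q=cloud(c)
for u,v in [(251,174),(200,200),(300,220),(150,220),(350,200)]: print(q[v,u].round(4))
E
```

```text
[0.4146 0.1991 0.1662]
[0.4468 0.1456 0.1672]
[0.4629 0.2572 0.1654]
[0.4778 0.0867 0.1556]
[0.4384 0.3129 0.1559]
```

View pics/w1z.png

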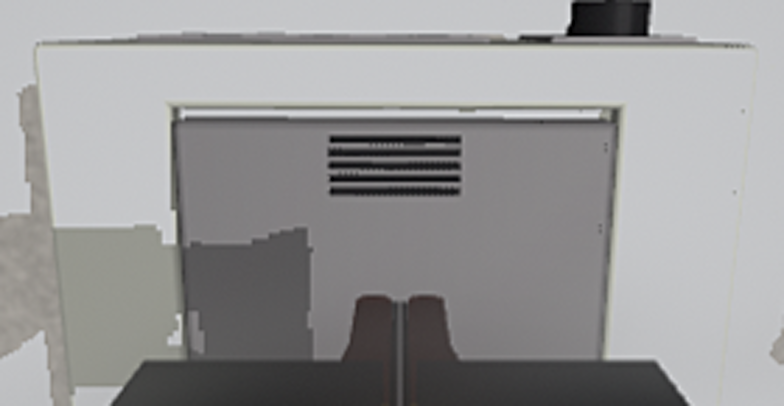

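```bash
python3 - <<'E'
from h import *
from station import telemetry
c=load("w1")
f=lambda u,v,z: ray(c,110+u/2.8,115+v/2.8,z)
a,b=f(38,45,.155),f(752,46,.155);d=b-a;print(a,b,np.linalg.norm(d),np.degrees(np.arctan2(d[1],d[0]))-90)
a,b=f(175,122,.163),f(616,122,.163);d=b-a;print(a,b,np.linalg.norm(d),np.degrees(np.arctan2(d[1],d[0]))-90)
p=f(395,165,.164);print("pad",p);y=np.radians(4)
print("seat", p[:2]+.08*np.array([np.cos(y),np.sin(y)]))
print(delta(telemetry.get_state(),[p[0],p[1],.185],184))
E
```

```text
[0.3794298  0.06021457 0.155     ] [0.36134565 0.33224574 0.155     ] 0.27263161077048026 3.803326434413279
[0.40421823 0.11454959 0.163     ] [0.39284724 0.28209494 0.163     ] 0.16793076597801787 3.8826059829789585
pad [0.41489428 0.19923339 0.164     ]
seat [0.49469941 0.2048139 ]
([14.3, -2.9, 135.6], [0.0004, -0.0003, -0.0011])
```

Call:
drive_tool:
  deltas:
    - [6,-1,50,0,0,0,255]
    - [14,-3,95,0,0,0,255]
    - [14,-3,125,0,0,0,255]
    - [14,-3,138,0,0,0,255]
    - [14,-3,142,0,0,0,255]
    - [14,-3,146,0,0,0,255]

```text
t: 2.0
tcp_pos: [0.4154, 0.1994, 0.1747]
eef_rot: [180.0, -0.0, -176.0]
ft_force: [-0.6, 0.7, 0.7]
opening: 0.004
```

Call:
drive_tool:
  deltas:
    - [0,0,2,0,0,0,255]
    - [0,0,4,0,0,0,255]

```text
t: 2.2
tcp_pos: [0.416, 0.199, 0.1713]
eef_rot: [179.9, 0.1, -176.1]
ft_force: [-1.0, 0.3, 4.7]
opening: 0.006
```

Call:
drive_tool:
  deltas:
    - [0,0,1.5,0,0,0,255]
    - [0,0,3,0,0,0,255]

```text
t: 2.4
tcp_pos: [0.4162, 0.1992, 0.1705]
eef_rot: [179.9, 0.1, -176.1]
ft_force: [-12.5, -6.0, 40.7]
opening: 0.009
```

Call:
drive_tool:
  deltas:
    - [0,0,-10,0,0,0,255]
    - [30,0,-45,0,0,0,255]
    - [60,0,-85,0,0,0,255]
    - [60,0,-130,0,0,0,128]
    - [60,0,-170,0,0,0,0]
    - [60,0,-180,0,0,0,0]
    - [60,0,-180,0,0,0,0]

```text
t: 3.1
tcp_pos: [0.3565, 0.1947, 0.3494]
eef_rot: [179.9, 0.2, -176.1]
ft_force: [0.2, 0.4, -0.1]
opening: 0.33
```

```bash
python3 - <<'E'
from h import *
from station import telemetry,cams
s=telemetry.get_state()
c=cams.capture("scene");np.savez("pics/s2.npz",**c);cv2.imwrite("pics/s2.png",c["image"][:,:,::-1])
print(s["tcp_pos"],delta(s,[.47,-.21,.30],110))
E
```

```text
[0.3564936  0.19468815 0.34938036] ([-85.5, -411.6, 48.7], [0.0044, 0.0015, 1.2898])
```

View pics/s2.png

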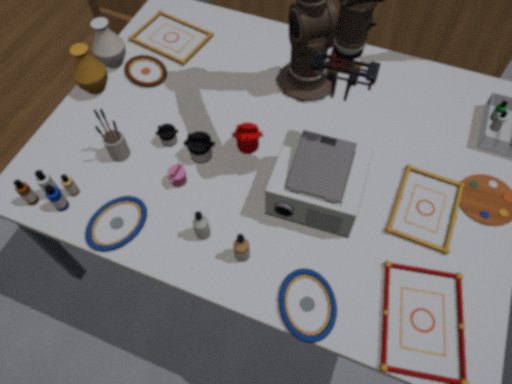

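Call:
drive_tool:
  deltas:
    - [-10,-45,5,0,0,0.13,0]
    - [-20,-90,10,0,0,0.26,0]
    - [-30,-135,15,0,0,0.39,0]
    - [-40,-180,20,0,0,0.52,0]
    - [-50,-225,25,0,0,0.65,0]
    - [-60,-270,30,0,0,0.78,0]
    - [-68,-315,36,0,0,0.91,0]
    - [-77,-360,42,0,0,1.04,0]

```text
t: 3.95
tcp_pos: [0.4563, -0.1614, 0.3036]
eef_rot: [-179.9, -0.1, 124.0]
ft_force: [1.1, -0.4, 0.6]
opening: 1.001
```

```bash
python3 - <<'E'
from h import *
from station import telemetry,cams
s=telemetry.get_state()
print(s["tcp_pos"],s["eef_rot"],delta(s,[.47,-.22,.30],110))
E
```

```text
[ 0.45634239 -0.16141839  0.30361086] [-1.79871563e+02 -7.14494004e-02  1.24005466e+02] ([-56.2, -21.4, 3.6], [-0.0024, -0.001, 0.2444])
```

Call:
drive_tool:
  deltas:
    - [-28,-11,2,0,0,0.12,0]
    - [-56,-21,4,0,0,0.24,0]
    - [-56,-21,4,0,0,0.24,0]
    - [-56,-21,4,0,0,0.24,0]

```text
t: 4.35
tcp_pos: [0.4705, -0.2176, 0.2997]
eef_rot: [-179.8, -0.1, 110.6]
ft_force: [-0.8, 0.7, 0.4]
opening: 1.003
```

```bash
python3 - <<'E'
from h import *
from station import telemetry,cams
s=telemetry.get_state()
print(s["tcp_pos"],s["eef_rot"])
c=cams.capture("wrist");np.savez("pics/w3.npz",**c);cv2.imwrite("pics/w3.png",c["image"][:,:,::-1])
E
```

```text
[ 0.47046181 -0.21764372  0.29970743] [-1.79802774e+02 -8.17124020e-02  1.10569040e+02]
```

View pics/w3.png

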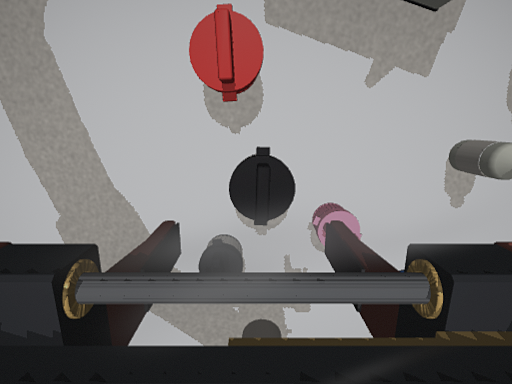

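```bash
python3 - <<'E'
from h import *
c=load("w3")
k=cv2.resize(c["image"][130:250,190:350],None,fx=5,fy=5,interpolation=cv2.INTER_CUBIC)
k=np.clip(k.astype(float)*2.2,0,255).astype(np.uint8);cv2.imwrite("pics/w3z.png",k[:,:,::-1])
q=cloud(c)
for u,v in [(262,180),(262,200),(245,188),(285,188)]: print(q[v,u].round(4))
E
```

```text
[ 0.4802 -0.2122  0.1125]
[ 0.489  -0.2352  0.1126]
[ 0.4661 -0.2351  0.0818]
[ 0.5153 -0.2168  0.0807]
```

View pics/w3z.png

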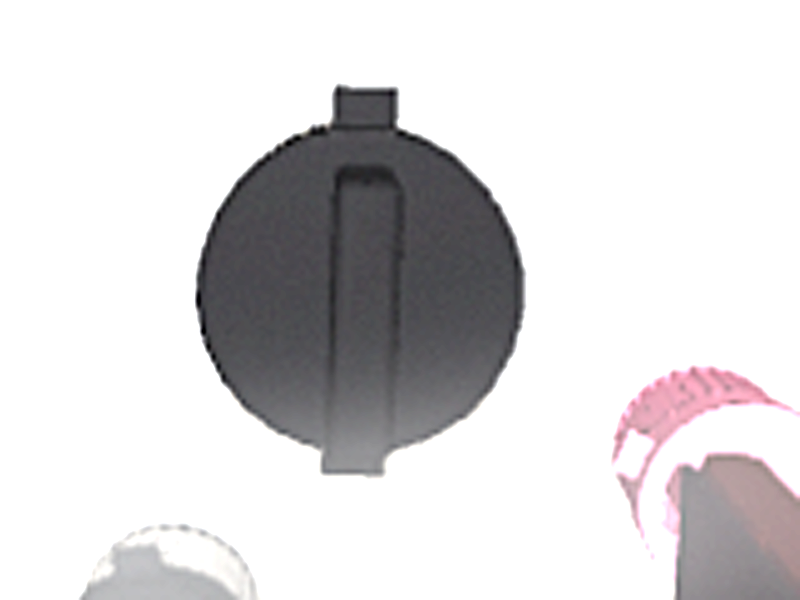

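```bash
python3 - <<'E'
from h import *
from scipy.optimize import least_squares
c=load("w3")
Z=lambda u,v:np.array([190+(u+.5)/5-.5,130+(v+.5)/5-.5])
def mod(p):
    x,y,a=p;Rz=np.array([[np.cos(a),-np.sin(a)],[np.sin(a),np.cos(a)]])
    w=lambda l,z:np.r_[Rz@np.array(l)+[x,y],z]
    r=[]
    t=np.linspace(0,2*np.pi,721);C=proj(c,np.array([w([.044*np.cos(k),.044*np.sin(k)],.08) for k in t]))
    r+=[C[:,0].min()-Z(197,0)[0],C[:,0].max()-Z(524,0)[0],C[:,1].min()-Z(0,124)[1]]
    pts=[([.054,.009],.069,(335,88)),([.054,-.009],.069,(398,88)),([-.035,.008],.112,None),([-.035,-.008],.112,None)]
    for l,z,m in pts:
        if m: r+=list(proj(c,w(l,z))[0]-Z(*m))
    # bar side edges top face at row 300 : left 333, right 400
    A=proj(c,[w([.035,.008],.112),w([-.035,.008],.112),w([.035,-.008],.112),w([-.035,-.008],.112)])
    for i,m in((0,(333,300)),(2,(401,300)),(0,(338,200)),(2,(404,200)),(0,(325,440)),(2,(396,440))):
        q=Z(*m);f=(q[1]-A[i,1])/(A[i+1,1]-A[i,1]);r.append(A[i,0]+f*(A[i+1,0]-A[i,0])-q[0])
    return np.array(r)
s=least_squares(mod,[.487,-.225,np.radians(110)])
print(s.x[:2],np.degrees(s.x[2]),(s.fun*5).round(1).tolist())
E
```

```text
[ 0.48739795 -0.22881488] 109.01439668896467 [-2.9, 4.6, 4.6, -2.0, -3.1, 3.8, -1.2, -0.1, -1.6, -2.0, -0.3, 3.4, -2.7]
```

```bash
python3 - <<'E'
from h import *
from station import telemetry,cams
s=telemetry.get_state()
print(delta(s,[.4874,-.2288,.14],109),delta(s,[.4874,-.2288,.098],109))
E
```

```text
([-17.4, 11.8, 160.1], [-0.0025, -0.0015, 0.0291]) ([-17.4, 11.9, 202.1], [-0.0025, -0.0015, 0.0291])
```

Call:
drive_tool:
  deltas:
    - [-8,6,45,0,0,0.03,60]
    - [-17.4,12,90,-0.0025,-0.0015,0.029,60]
    - [-17.4,12,130,-0.0025,-0.0015,0.029,60]
    - [-17.4,12,160,-0.0025,-0.0015,0.029,60]
    - [-17.4,12,180,-0.0025,-0.0015,0.029,60]
    - [-17.4,12,194,-0.0025,-0.0015,0.029,60]
    - [-17.4,12,201.5,-0.0025,-0.0015,0.029,60]
    - [-17.4,12,201.5,-0.0025,-0.0015,0.029,60]

```text
t: 5.2
tcp_pos: [0.4886, -0.229, 0.0997]
eef_rot: [179.9, 0.0, 109.0]
ft_force: [-0.0, 0.4, -0.6]
opening: 0.764
```

Call:
drive_tool:
  deltas:
    - [-0.5,0,1,0,0,0,160]
    - [-0.5,0,1,0,0,0,255]
    - [-0.5,0,1,0,0,0,255]
    - [-0.5,0,1,0,0,0,255]
    - [-0.5,0,1,0,0,0,255]
    - [-0.5,0,1,0,0,0,255]
  newtons: 40

```text
t: 5.8
tcp_pos: [0.4889, -0.2302, 0.0993]
eef_rot: [179.8, 0.1, 108.9]
ft_force: [-1.0, -0.6, 0.3]
opening: 0.255
```

```bash
python3 - <<'E'
from h import *
from station import telemetry,cams
s=telemetry.get_state();print(s["tcp_pos"],s["eef_rot"],s["opening"],s["ft_force"])
c=cams.capture("scene");np.savez("pics/s4.npz",**c);cv2.imwrite("pics/s4.png",c["image"][:,:,::-1])
E
```

```text
[ 0.48894218 -0.23024172  0.09925291] [1.79844601e+02 8.35609739e-02 1.08906348e+02] 0.2554639752425209 [-1.01400994 -0.59926932  0.26130453]
```

View pics/s4.png

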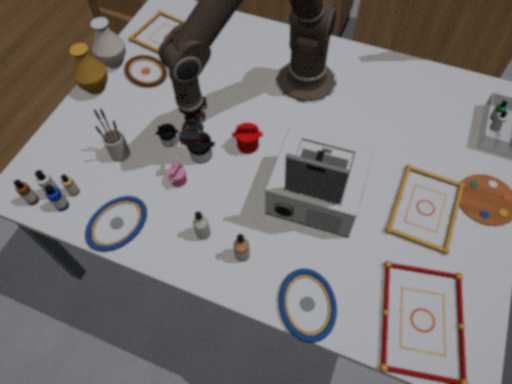

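Call:
drive_tool:
  deltas:
    - [0,0,0,0,0,0,255]
    - [0,0,0,0,0,0,255]
    - [0,0,0,0,0,0,255]

```text
t: 6.15
tcp_pos: [0.4886, -0.2302, 0.0989]
eef_rot: [179.9, 0.1, 108.9]
ft_force: [-0.5, 0.4, -2.7]
opening: 0.178
```

Call:
drive_tool:
  deltas:
    - [0,0,-6,0,0,0,255]
    - [0,0,-20,0,0,0,255]
    - [0,0,-40,0,0,0,255]
    - [0,0,-70,0,0,0,255]
    - [0,0,-105,0,0,0,255]
    - [0,0,-145,0,0,0,255]
    - [0,0,-180,0,0,0,255]
    - [0,0,-205,0,0,0,255]
  newtons: 50

```text
t: 6.95
tcp_pos: [0.4883, -0.2308, 0.3078]
eef_rot: [179.7, 0.2, 108.9]
ft_force: [1.7, -1.7, -3.7]
opening: 0.182
```

```bash
python3 - <<'E'
from h import *
from station import telemetry,cams
s=telemetry.get_state();print(s["tcp_pos"],s["eef_rot"],s["opening"],s["ft_force"])
print(delta(s,[.54,.072,.33],109))
E
```

```text
[ 0.48832093 -0.23075764  0.30783157] [1.79688359e+02 1.75228438e-01 1.08857130e+02] 0.18183760615446912 [ 1.67542531 -1.66538261 -3.67154668]
([269.7, 146.9, -22.2], [0.0054, 0.0031, -0.0025])
```

Call:
drive_tool:
  deltas:
    - [10,6,-10,0.003,0.0015,0,255]
    - [38,20,-18,0.005,0.003,0,255]
    - [75,41,-22,0.005,0.003,0,255]
    - [115,63,-22,0.005,0.003,0,255]
    - [155,85,-22,0.005,0.003,0,255]
    - [195,106,-22,0.005,0.003,0,255]
    - [235,128,-22,0.005,0.003,0,255]
    - [260,142,-22,0.005,0.003,0,255]

```text
t: 7.75
tcp_pos: [0.5381, 0.0657, 0.3271]
eef_rot: [-179.9, -0.1, 109.1]
ft_force: [0.1, -0.0, -3.3]
opening: 0.181
```

Call:
drive_tool:
  deltas:
    - [9,5,0,0,0,0,255]
    - [9,5,0,0,0,0,255]
    - [9,5,0,0,0,0,255]
    - [9,5,0,0,0,0,255]

```text
t: 8.15
tcp_pos: [0.54, 0.0697, 0.3266]
eef_rot: [-179.9, -0.1, 108.7]
ft_force: [-0.9, -0.5, -4.1]
opening: 0.177
```

```bash
python3 - <<'E'
from h import *
from station import telemetry,cams
c=cams.capture("wrist");np.savez("pics/w5.npz",**c);cv2.imwrite("pics/w5.png",c["image"][:,:,::-1])
c=cams.capture("scene");np.savez("pics/s5.npz",**c);cv2.imwrite("pics/s5.png",c["image"][:,:,::-1])
s=telemetry.get_state();print(s["tcp_pos"],s["eef_rot"],s["opening"],s["ft_force"])
E
```

```text
[0.54006337 0.07025372 0.32642514] [-1.79870770e+02 -7.93215566e-02  1.08758765e+02] 0.17954441464932153 [ 1.00019627  0.2374551  -4.81546861]
```

View pics/w5.png

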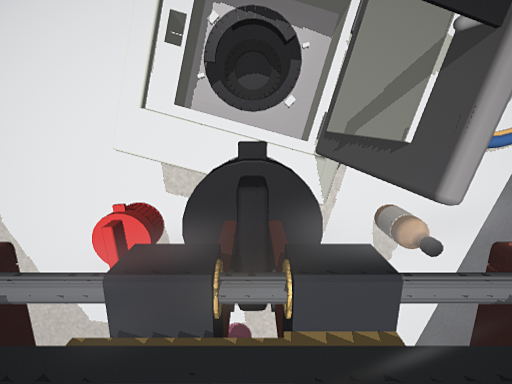

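View pics/s5.png

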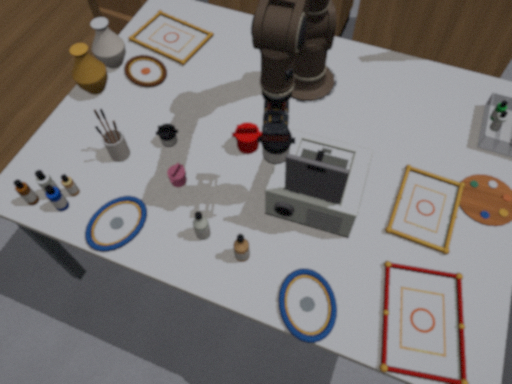

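```bash
python3 - <<'E'
from h import *
c=load("w5")
k=cv2.resize(c["image"][0:120,180:330],None,fx=5,fy=5,interpolation=cv2.INTER_CUBIC)
k=np.clip(k.astype(float)*1.6,0,255).astype(np.uint8);cv2.imwrite("pics/w5z.png",k[:,:,::-1])
q=cloud(c)
for u,v in [(215,60),(295,50),(252,100),(252,12),(280,90)]: print(u,v,q[v,u].round(4))
E
```

```text
215 60 [0.4502 0.19   0.0913]
295 50 [0.5439 0.2533 0.0106]
252 100 [0.5086 0.16   0.095 ]
252 12 [0.477  0.2531 0.0956]
280 90 [0.5379 0.1825 0.0956]
```

View pics/w5z.png

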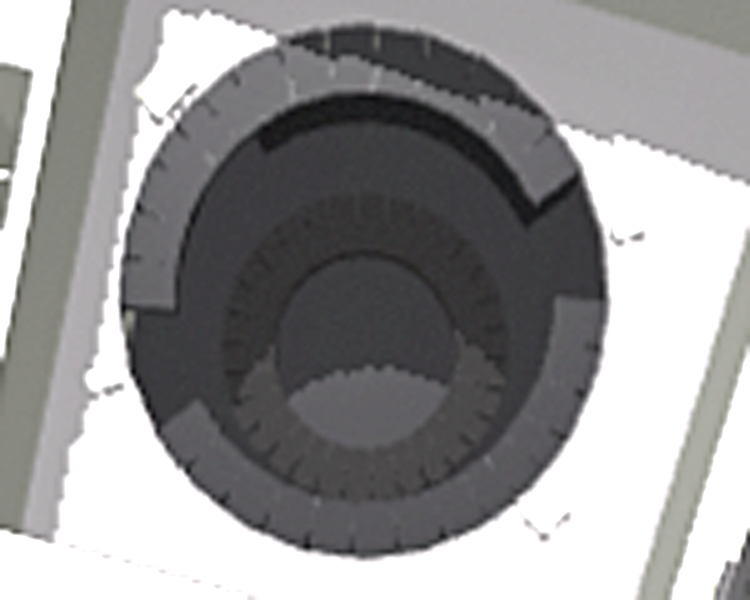

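```bash
python3 - <<'E'
from h import *
from scipy.optimize import least_squares
c=load("w5")
Z=lambda u,v:np.array([180+(u+.5)/5-.5,0+(v+.5)/5-.5])
co=[(177,310),(200,403),(540,205),(557,297)]
for z in(.095,):
    W=np.array([ray(c,*Z(*m),z) for m in co]);print(W.round(4).tolist(),W[:,:2].mean(0))
    for i in((0,1),(2,3),(0,2),(1,3)):
        d=W[i[1]]-W[i[0]];print(i,np.linalg.norm(d),np.degrees(np.arctan2(d[1],d[0])))
    m=W[2:].mean(0)-W[:2].mean(0);print("notch line",np.degrees(np.arctan2(m[1],m[0])))
    # circle inner pts
    ic=[(365,92),(300,105),(265,128),(430,103),(205,215),(185,265),(180,290),(490,145),(365,503),(300,487),(430,490),(500,440),(540,370),(230,445),(552,330)]
    oc=[(365,23),(210,80),(140,200),(123,290),(160,430),(250,522),(365,557),(480,525),(570,440),(606,300),(590,195),(520,80)]
    for pts in(ic,oc):
        P=np.array([ray(c,*Z(*m),z)[:2] for m in pts])
        s=least_squares(lambda p:np.hypot(*(P-p[:2]).T)-p[2],[.495,.205,.046],loss='soft_l1',f_scale=.001);print("circle",s.x,(s.fun*1000).round(1))
E
```

```text
[[0.4514, 0.1877, 0.095], [0.463, 0.1692, 0.095], [0.5273, 0.2381, 0.095], [0.5383, 0.2203, 0.095]] [0.49498351 0.20384796]
(0, 1) 0.02186803234082416 -57.92109509158173
(2, 3) 0.020907603648677244 -58.07048336077339
(0, 2) 0.09109549046984655 33.55677050793025
(1, 3) 0.09107084460286827 34.16174846759774
notch line 33.859218562680766
circle [0.49501714 0.20393464 0.04576288] [ 0.5  0.6 -0.1  0.6 -1.9 -0.6  0.  -0.2  0.4 -0.2  0.1 -0.2 -0.6  1.4
 -0.1]
circle [0.49450282 0.20463611 0.05953796] [ 0.2  1.  -0.7 -0.2 -0.2 -0.2  0.5  0.2  0.6 -1.  -1.   0.5]
```

```bash
python3 - <<'E'
from h import *
c=load("w5")
k=cv2.resize(c["image"][130:250,170:330],None,fx=5,fy=5,interpolation=cv2.INTER_CUBIC)
k=np.clip(k.astype(float)*2.2,0,255).astype(np.uint8);cv2.imwrite("pics/w5c.png",k[:,:,::-1])
E
```

```text
(no output)
```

View pics/w5c.png

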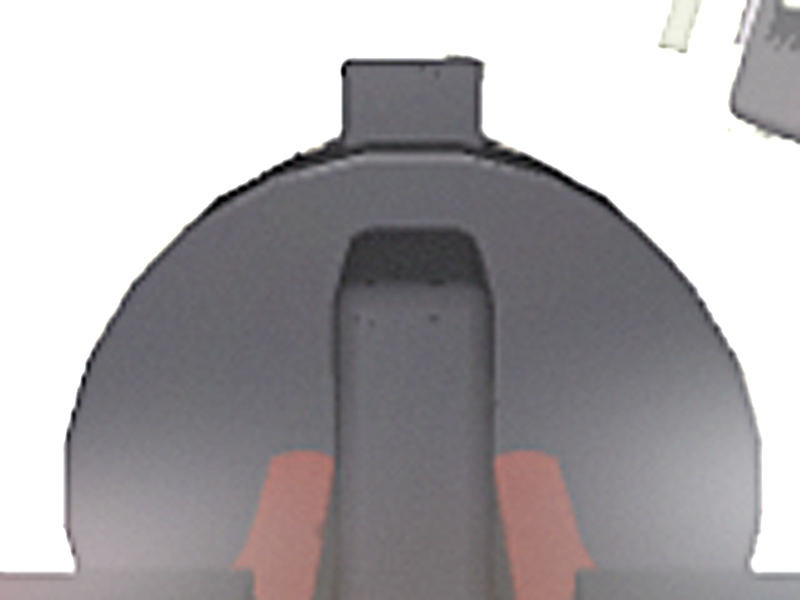

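```bash
python3 - <<'E'
from h import *
from scipy.optimize import least_squares
c=load("w5")
Z=lambda u,v:np.array([170+(u+.5)/5-.5,130+(v+.5)/5-.5])
def mod(p):
    x,y,a,h=p;Rz=np.array([[np.cos(a),-np.sin(a)],[np.sin(a),np.cos(a)]])
    w=lambda l,z:np.r_[Rz@np.array(l)+[x,y],z+h]
    r=[]
    t=np.linspace(0,2*np.pi,721);C=proj(c,np.array([w([.044*np.cos(k),.044*np.sin(k)],.08) for k in t]))
    r+=[C[:,0].min()-Z(66,0)[0],C[:,0].max()-Z(760,0)[0],C[:,1].min()-Z(0,150)[1]]
    for l,z,m in [([.054,.009],.069,(343,61)),([.054,-.009],.069,(482,61)),([.035,.008],.112,(341,283)),([.035,-.008],.112,(491,283))]:
        r+=list(proj(c,w(l,z))[0]-Z(*m))
    return np.array(r)
s=least_squares(mod,[.54,.07,np.radians(109),.2275])
print(s.x,np.degrees(s.x[2]),(s.fun*5).round(1).tolist())
T=[0.54006,0.07025];d=s.x[:2]-T;a=np.radians(108.76)
print("offset in tool x,y(mm)",1000*(d[0]*np.cos(a)+d[1]*np.sin(a)),1000*(d[0]*np.sin(a)-d[1]*np.cos(a)))
E
```

```text
[0.53973532 0.07065988 1.89776701 0.22346115] 108.73403998035901 [1.9, 0.2, 2.3, -0.4, 1.0, 4.0, 1.1, -7.5, -1.9, 3.0, -1.7]
offset in tool x,y(mm) 0.49252000118987055 -0.1756087719849083
```

```bash
python3 - <<'E'
from h import *
from station import telemetry,cams
s=telemetry.get_state()
print(s["joint_pos"].round(1),delta(s,[.4954,.2043,.32],213.85))
E
```

```text
[-35.   12.2  27.4  96.7  -5.9  72.7  12.4] ([141.3, 0.8, 6.6], [-0.0003, -0.003, -1.8342])
```

Call:
drive_tool:
  deltas:
    - [8,0,0,0,0,-0.06,255]
    - [25,0,0,0,0,-0.18,255]
    - [45,0,0,0,0,-0.31,255]
    - [65,0,0,0,0,-0.44,255]
    - [85,0,0,0,0,-0.57,255]
    - [105,0,0,0,0,-0.7,255]
    - [125,0,0,0,0,-0.83,255]
    - [141,0,0,0,0,-0.96,255]

```text
t: 9.05
tcp_pos: [0.4942, 0.2056, 0.3265]
eef_rot: [180.0, -0.2, 164.2]
ft_force: [-0.1, -0.1, -3.2]
opening: 0.178
```

Call:
drive_tool:
  deltas:
    - [0,0,0,0,0,-0.13,255]
    - [0,0,0,0,0,-0.26,255]
    - [0,0,0,0,0,-0.39,255]
    - [0,0,0,0,0,-0.52,255]
    - [0,0,0,0,0,-0.65,255]
    - [0,0,0,0,0,-0.78,255]
    - [0,0,0,0,0,-0.87,255]
    - [0,0,0,0,0,-0.87,255]

```text
t: 9.85
tcp_pos: [0.4948, 0.2043, 0.3264]
eef_rot: [179.9, -0.1, -146.3]
ft_force: [-0.2, 0.2, -3.9]
opening: 0.184
```

```bash
python3 - <<'E'
from h import *
from station import telemetry,cams
s=telemetry.get_state();print(s["tcp_pos"],s["eef_rot"],s["opening"],s["ft_force"])
c=cams.capture("side");np.savez("pics/d6.npz",**c);cv2.imwrite("pics/d6.png",c["image"][:,:,::-1])
print(s["joint_pos"].round(1),delta(s,[.4954,.2043,.2],213.85))
E
```

```text
[0.4947518  0.20434365 0.32644796] [ 1.79888271e+02 -1.09538271e-01 -1.46266198e+02] 0.18373163484548513 [-0.16793873  0.22433696 -3.90675071]
[-35.7  10.8   9.7  97.   -2.   72.5  98.1] ([-0.8, -0.6, 126.4], [0.002, -0.0019, -0.002])
```

View pics/d6.png

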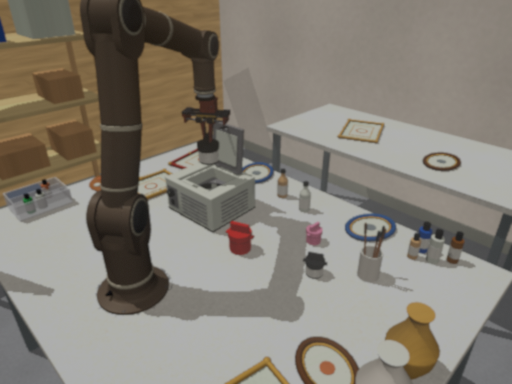

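Call:
drive_tool:
  deltas:
    - [-0.8,-0.6,30,0.002,-0.002,-0.002,255]
    - [-0.8,-0.6,65,0.002,-0.002,-0.002,255]
    - [-0.8,-0.6,95,0.002,-0.002,-0.002,255]
    - [-0.8,-0.6,120,0.002,-0.002,-0.002,255]
    - [-0.8,-0.6,140,0.002,-0.002,-0.002,255]
    - [-0.8,-0.6,157,0.002,-0.002,-0.002,255]
    - [-0.8,-0.6,170,0.002,-0.002,-0.002,255]
    - [-0.8,-0.6,175,0.002,-0.002,-0.002,255]

```text
t: 10.7
tcp_pos: [0.4946, 0.205, 0.1502]
eef_rot: [180.0, -0.1, -146.2]
ft_force: [-1.2, -0.1, -3.0]
opening: 0.18
```

```bash
python3 - <<'E'
from h import *
from station import telemetry,cams
s=telemetry.get_state();print(s["tcp_pos"],s["eef_rot"],s["opening"],s["ft_force"])
c=cams.capture("wrist");np.savez("pics/w7.npz",**c);cv2.imwrite("pics/w7.png",c["image"][:,:,::-1])
print(delta(s,[.4954,.2043,.134],213.85))
E
```

```text
[0.49455461 0.20499382 0.15019093] [ 1.79990748e+02 -9.58333882e-02 -1.46234729e+02] 0.1802003745126183 [-1.15934597 -0.08740372 -2.9755481 ]
([-0.3, -1.0, 16.2], [0.0002, -0.0017, -0.0015])
```

View pics/w7.png

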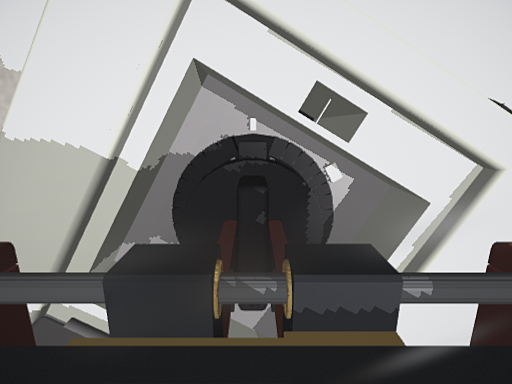

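```bash
python3 - <<'E'
from h import *
c=load("w7")
k=cv2.resize(c["image"][125:245,165:345],None,fx=4.4,fy=4.4,interpolation=cv2.INTER_CUBIC)
k=np.clip(k.astype(float)*3,0,255).astype(np.uint8);cv2.imwrite("pics/w7z.png",k[:,:,::-1])
E
```

```text
(no output)
```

View pics/w7z.png

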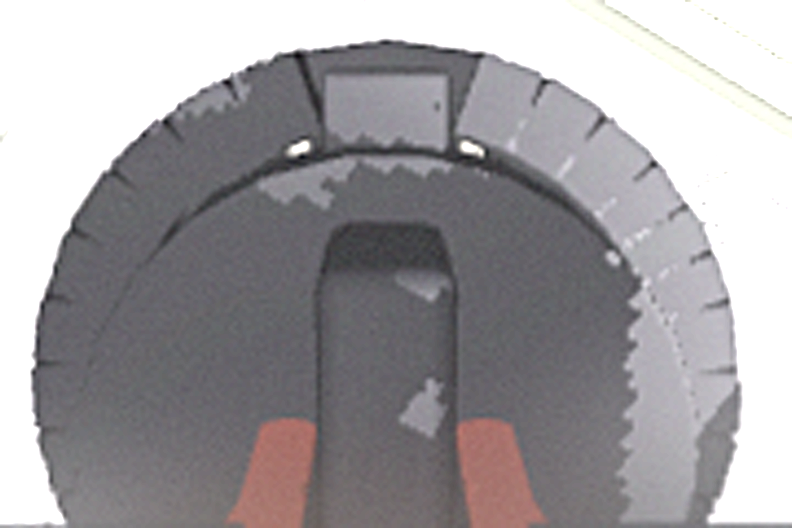

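Call:
drive_tool:
  deltas:
    - [-0.2,-0.4,4,0,-0.001,-0.001,255]
    - [-0.2,-0.4,8,0,-0.001,-0.001,255]
    - [-0.2,-0.4,12,0,-0.001,-0.001,255]
    - [-0.2,-0.4,14,0,-0.001,-0.001,255]

```text
t: 11.15
tcp_pos: [0.4954, 0.2053, 0.1373]
eef_rot: [180.0, 0.1, -146.1]
ft_force: [-1.8, -0.2, -4.3]
opening: 0.178
```

Call:
drive_tool:
  deltas:
    - [0,0,3,0,0,0,255]
    - [0,0,6,0,0,0,255]
    - [0,0,9,0,0,0,255]

```text
t: 11.45
tcp_pos: [0.4955, 0.2053, 0.1284]
eef_rot: [180.0, 0.1, -146.1]
ft_force: [-2.6, -0.6, 1.4]
opening: 0.18
```

Call:
drive_tool:
  deltas:
    - [0,0,3,0,0,0,255]
    - [0,0,6,0,0,0,255]
    - [0,0,8,0,0,0,255]
    - [0,0,8,0,0,0,255]

```text
t: 11.85
tcp_pos: [0.4956, 0.2053, 0.1204]
eef_rot: [180.0, 0.1, -146.1]
ft_force: [-2.2, -1.4, 4.7]
opening: 0.181
```

```bash
python3 - <<'E'
from h import *
from station import telemetry,cams
s=telemetry.get_state();print(s["tcp_pos"],s["eef_rot"],s["opening"],s["ft_force"],s["wrist_torque"])
c=cams.capture("wrist");np.savez("pics/w8.npz",**c)
k=cv2.resize(c["image"][125:245,165:345],None,fx=4.4,fy=4.4,interpolation=cv2.INTER_CUBIC)
k=np.clip(k.astype(float)*3,0,255).astype(np.uint8);cv2.imwrite("pics/w8z.png",k[:,:,::-1])
E
```

```text
[0.49556236 0.20530913 0.12044193] [ 1.79993167e+02  8.25942383e-02 -1.46074091e+02] 0.180648983949117 [-2.18655882 -1.42433204  4.70917716] [-0.10352545  0.43881804 -0.05268649]
```

View pics/w8z.png

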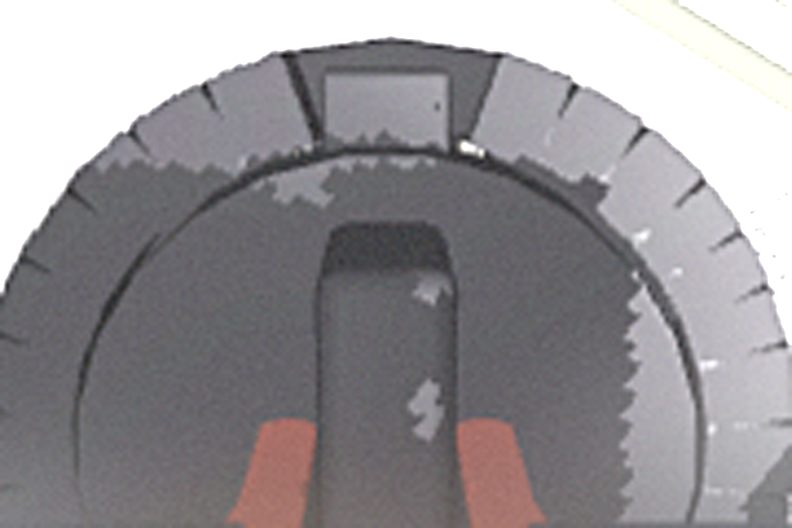

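Call:
drive_tool:
  deltas:
    - [0,0,2,0,0,0,255]
    - [0,0,3.5,0,0,0,255]
    - [0,0,3.5,0,0,0,255]

```text
t: 12.2
tcp_pos: [0.4956, 0.2053, 0.1171]
eef_rot: [180.0, 0.1, -146.1]
ft_force: [-1.9, -0.2, 6.0]
opening: 0.184
```

Call:
drive_tool:
  deltas:
    - [0,0,0,0,0,0.05,255]
    - [0,0,0,0,0,0.1,255]
    - [0,0,0,0,0,0.16,255]
    - [0,0,0,0,0,0.22,255]
    - [0,0,0,0,0,0.22,255]

```text
t: 12.7
tcp_pos: [0.4963, 0.2057, 0.1176]
eef_rot: [180.0, 0.2, -158.8]
ft_force: [-0.4, -0.8, 5.3]
opening: 0.18
```

```bash
python3 - <<'E'
from h import *
from station import telemetry,cams
s=telemetry.get_state();print(s["tcp_pos"],s["eef_rot"],s["opening"],s["ft_force"],s["wrist_torque"])
c=cams.capture("wrist");np.savez("pics/w9.npz",**c)
k=cv2.resize(c["image"][125:245,165:345],None,fx=4.4,fy=4.4,interpolation=cv2.INTER_CUBIC)
k=np.clip(k.astype(float)*3,0,255).astype(np.uint8);cv2.imwrite("pics/w9z.png",k[:,:,::-1])
E
```

```text
[0.49629646 0.20567092 0.11755974] [ 179.97378159    0.1848222  -158.78560563] 0.17975781889163012 [-0.42484674 -0.77299396  5.34079089] [-0.04029992  0.1213716  -0.09110819]
```

View pics/w9z.png

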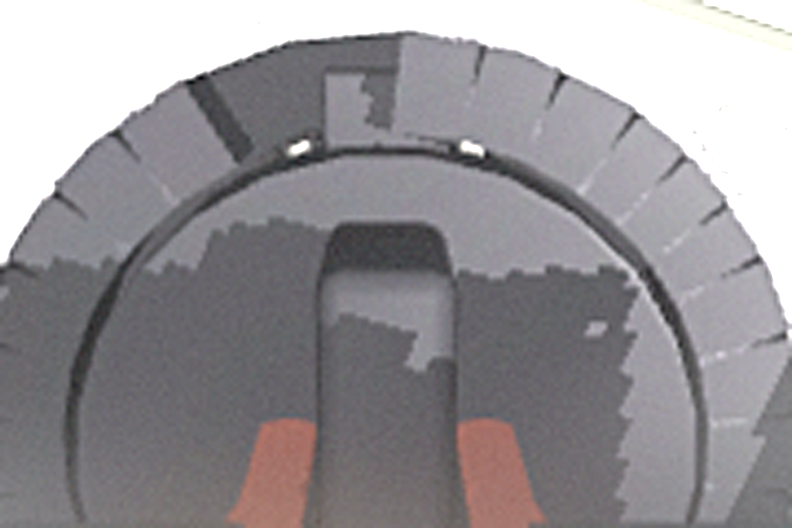

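Call:
drive_tool:
  deltas:
    - [0,0,0.5,0,0,0.1,255]
    - [0,0,0.5,0,0,0.2,255]
    - [0,0,0.5,0,0,0.31,255]
    - [0,0,0.5,0,0,0.42,255]
    - [0,0,0.5,0,0,0.53,255]
    - [0,0,0.5,0,0,0.64,255]
    - [0,0,0.5,0,0,0.75,255]
    - [0,0,0.5,0,0,0.84,255]

```text
t: 13.55
tcp_pos: [0.496, 0.205, 0.1169]
eef_rot: [179.9, 0.1, 153.0]
ft_force: [-2.8, -6.6, 8.7]
opening: 0.182
```

Call:
drive_tool:
  deltas:
    - [0,0,0,0,0,0,255]
    - [0,0,0,0,0,0,255]

```text
t: 13.75
tcp_pos: [0.4957, 0.2047, 0.1168]
eef_rot: [180.0, 0.1, 153.2]
ft_force: [-2.5, -2.6, 7.6]
opening: 0.182
```

```bash
python3 - <<'E'
from h import *
from station import telemetry,cams
s=telemetry.get_state();print(s["tcp_pos"],s["eef_rot"],s["opening"],s["ft_force"],s["wrist_torque"])
c=cams.capture("wrist");np.savez("pics/w10.npz",**c)
k=cv2.resize(c["image"][125:245,165:345],None,fx=4.4,fy=4.4,interpolation=cv2.INTER_CUBIC)
k=np.clip(k.astype(float)*3,0,255).astype(np.uint8);cv2.imwrite("pics/w10z.png",k[:,:,::-1])
E
```

```text
[0.49569628 0.20474151 0.1168434 ] [1.79950989e+02 6.60048606e-02 1.53184368e+02] 0.181745556530399 [-2.52135912 -2.55545508  7.55231122] [-0.6271354   0.43506693 -0.00119506]
```

View pics/w10z.png

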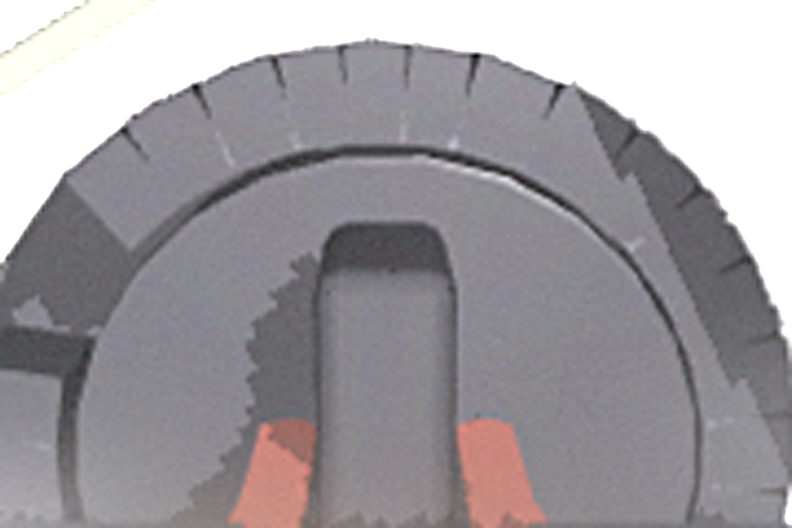

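Call:
drive_tool:
  deltas:
    - [0,0,-2,0,0,0,255]
    - [0,0,-4,0,0,0,255]
    - [0,0,-5,0,0,0,255]

```text
t: 14.1
tcp_pos: [0.4955, 0.2048, 0.1215]
eef_rot: [180.0, 0.0, 153.2]
ft_force: [-1.2, -3.0, 2.5]
opening: 0.179
```

Call:
drive_tool:
  deltas:
    - [0,0,-0.5,0,0,0,150]
    - [0,0,-0.5,0,0,0,150]
    - [0,0,-0.5,0,0,0,150]
    - [0,0,-0.5,0,0,0,150]
    - [0,0,-20,0,0,0,150]
    - [0,0,-55,0,0,0,150]
    - [0,0,-100,0,0,0,150]
    - [0,0,-145,0,0,0,150]

```text
t: 14.9
tcp_pos: [0.4948, 0.2049, 0.2676]
eef_rot: [180.0, -0.0, 153.2]
ft_force: [0.9, 0.6, 0.3]
opening: 0.412
```

Call:
drive_tool:
  deltas:
    - [0,0,-15,0,0,0,150]
    - [0,0,-15,0,0,0,150]
    - [0,0,-15,0,0,0,150]

```text
t: 15.2
tcp_pos: [0.4948, 0.2052, 0.2807]
eef_rot: [180.0, -0.0, 153.2]
ft_force: [0.3, -0.1, -0.4]
opening: 0.412
```

```bash
python3 - <<'E'
from h import *
from station import telemetry,cams
s=telemetry.get_state();print(s["tcp_pos"],s["eef_rot"],s["opening"],s["ft_force"],s["wrist_torque"])
c=cams.capture("wrist");np.savez("pics/w11.npz",**c);cv2.imwrite("pics/w11.png",np.clip(c["image"][:,:,::-1]*1.5,0,255))
q=cloud(c)
for u,v in [(252,220),(252,200),(225,210),(280,210),(252,180)]: print(u,v,q[v,u].round(4))
E
```

```text
[0.49482824 0.20522964 0.28067867] [ 1.79957120e+02 -6.79435376e-03  1.53219908e+02] 0.4122241319660312 [ 0.29579037 -0.08743464 -0.39174125] [ 0.04384065 -0.01569273  0.02855807]
252 220 [0.5367 0.1833 0.0971]
252 200 [0.505  0.1993 0.1358]
225 210 [0.5112 0.1593 0.0948]
280 210 [0.5414 0.2191 0.0946]
252 180 [0.4858 0.2089 0.1357][ WARN:0@1.725] global loadsave.cpp:1063 imwrite_ Unsupported depth image for selected encoder is fallbacked to CV_8U.
```

View pics/w11.png

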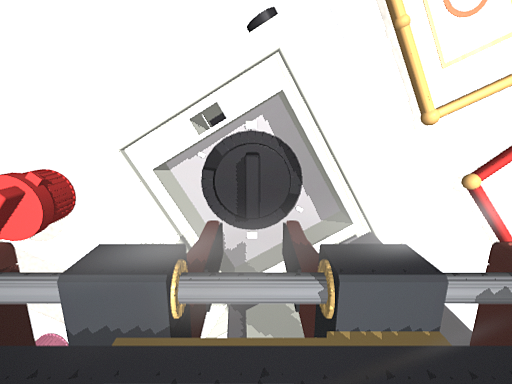

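```bash
cat >> h.py <<'E'
SEAT=np.array([.495,.204]);YAW=np.radians(3.87)
def sw(s,y=0): # cleaner coords mm -> world xy
    return SEAT+np.array([np.cos(YAW)*s-np.sin(YAW)*y,np.sin(YAW)*s+np.cos(YAW)*y])/1000
E
python3 - <<'E'
from h import *
from station import telemetry,cams
s=telemetry.get_state()
print(delta(s,[*sw(0),.45],183.87),delta(s,[*sw(180),.45],183.87))
S0=170;Z0=333
for th in list(range(95,-1,-8))+[0]:
    t=np.radians(th);r=185-20*th/95
    S=98-r*np.cos(t)+8*np.sin(t)+10;z=155+r*np.sin(t)+8*np.cos(t)+14
    print(th,round(S,1),round(z,1),"tool",round(S0-S,1),round(Z0-z,1))
E
```

```text
([-0.8, -0.8, -170.0], [-0.0004, -0.0008, -0.535]) ([-155.6, 91.0, -170.1], [-0.0004, -0.0008, -0.535])
95 130.4 332.7 tool 39.6 0.3
87 107.3 335.9 tool 62.7 -2.9
79 83.7 335.8 tool 86.3 -2.8
71 60.2 332.4 tool 109.8 0.6
63 37.2 325.7 tool 132.8 7.3
55 15.1 315.6 tool 154.9 17.4
47 -5.6 302.5 tool 175.6 30.5
39 -24.4 286.5 tool 194.4 46.5
31 -40.9 267.8 tool 210.9 65.2
23 -54.7 246.8 tool 224.7 86.2
15 -65.6 223.8 tool 235.6 109.2
7 -73.2 199.3 tool 243.2 133.7
0 -77.0 177.0 tool 247.0 156.0
```

Cartridge reads as locked (bar top 135.7 mm against 135 expected). Now up and behind the lid.

Call:
drive_tool:
  deltas:
    - [0,0,-40,0,0,-0.1,255]
    - [0,0,-90,0,0,-0.2,255]
    - [0,0,-135,0,0,-0.3,255]
    - [0,0,-170,0,0,-0.4,255]
    - [-20,12,-170,0,0,-0.535,255]
    - [-60,35,-170,0,0,-0.535,255]
    - [-100,59,-170,0,0,-0.535,255]
    - [-135,80,-170,0,0,-0.535,255]
  newtons: 30

```text
t: 16.05
tcp_pos: [0.6533, 0.216, 0.4489]
eef_rot: [-180.0, -0.1, -176.1]
ft_force: [0.5, 0.6, 0.6]
opening: 0.004
```

```bash
python3 - <<'E'
from h import *
from station import telemetry,cams
s=telemetry.get_state();print(s["tcp_pos"],s["eef_rot"],s["joint_pos"].round(0))
print(delta(s,[*sw(180),.45],183.87),delta(s,[*sw(180),.333],183.87))
c=cams.capture("wrist");np.savez("pics/w12.npz",**c);cv2.imwrite("pics/w12.png",c["image"][:,:,::-1])
E
```

```text
[0.65334679 0.21599341 0.44886677] [-1.79988526e+02 -1.17494107e-01 -1.76095738e+02] [-37.  27.  27.  61. -12.  94.  80.]
([-21.2, -1.3, -1.2], [-0.0002, -0.0021, 0.0006]) ([-21.4, -1.3, 115.8], [-0.0002, -0.0021, 0.0006])
```

View pics/w12.png

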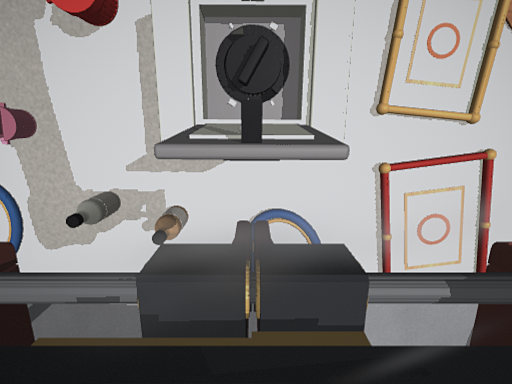

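Call:
drive_tool:
  deltas:
    - [-12,-1,0,0,0,0,255]
    - [-12,-1,40,0,-0.002,0,255]
    - [-12,-1,80,0,-0.002,0,255]
    - [-12,-1,110,0,-0.002,0,255]
    - [-12,-1,116,0,-0.002,0,255]
    - [-12,-1,116,0,-0.002,0,255]
    - [-12,-1,116,0,-0.002,0,255]

```text
t: 16.8
tcp_pos: [0.6644, 0.2155, 0.3367]
eef_rot: [180.0, 0.2, -176.2]
ft_force: [-0.1, 0.6, 1.2]
opening: 0.004
```

Call:
drive_tool:
  deltas:
    - [15,0,3,0,0,0,255]
    - [28,0,3,0,0,0,255]
    - [38,0,3,0,0,0,255]
    - [46,0,2,0,0,0,255]
    - [54,0,1,0,0,0,255]
    - [63,0,1,0,0,0,255]
    - [75,0,1,0,0,0,255]
    - [87,0,1,0,0,0,255]

```text
t: 17.6
tcp_pos: [0.5764, 0.2095, 0.3342]
eef_rot: [180.0, 0.2, -176.2]
ft_force: [2.3, 1.1, -0.2]
opening: 0.004
```

```bash
python3 - <<'E'
from h import *
from station import telemetry,cams
s=telemetry.get_state();print(s["tcp_pos"],s["eef_rot"],s["ft_force"])
c=cams.capture("side");np.savez("pics/d13.npz",**c)
cv2.imwrite("pics/d13.png",cv2.resize(c["image"][90:260,140:340,::-1],None,fx=3,fy=3))
E
```

```text
[0.57638157 0.20948781 0.33419304] [ 1.79970872e+02  1.72947077e-01 -1.76157094e+02] [ 2.33120738  1.09106691 -0.24914675]
```

View pics/d13.png

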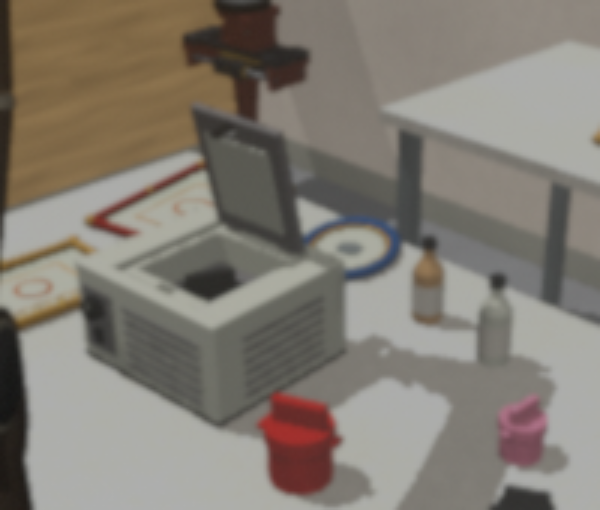

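Call:
drive_tool:
  deltas:
    - [11,0,1,0,0,0,255]
    - [22,0,3,0,0,0,255]
    - [33,0,6,0,0,0,255]
    - [44,0,9,0,0,0,255]
    - [55,0,14,0,0,0,255]
    - [66,0,19,0,0,0,255]
    - [77,0,25,0,0,0,255]
    - [87,0,32,0,0,0,255]

```text
t: 18.45
tcp_pos: [0.4894, 0.2037, 0.3018]
eef_rot: [180.0, 0.2, -176.1]
ft_force: [1.5, 0.9, 1.1]
opening: 0.005
```

```bash
python3 - <<'E'
from h import *
from station import telemetry,cams
s=telemetry.get_state();print(s["tcp_pos"],s["eef_rot"],s["ft_force"])
c=cams.capture("side");np.savez("pics/d14.npz",**c)
cv2.imwrite("pics/d14.png",cv2.resize(c["image"][90:260,140:340,::-1],None,fx=3,fy=3))
S=(s["tcp_pos"][0]-.495)*1000*np.cos(YAW)+(s["tcp_pos"][1]-.204)*1000*np.sin(YAW);Z=s["tcp_pos"][2]*1000
print(S,Z)
for th in range(47,-1,-4):
    t=np.radians(th);r=185-20*th/95
    print(th,round(S-(98-r*np.cos(t)+8*np.sin(t)+10),1),round(Z-(155+r*np.sin(t)+8*np.cos(t)+14),1))
E
```

```text
[0.48936246 0.20368084 0.30179645] [ 1.79950522e+02  1.76347802e-01 -1.76141720e+02] [1.49369402 0.85582445 1.14871308]
-5.646231330170938 301.7964479225128
47 -0.1 -0.7
43 9.6 6.9
39 18.7 15.3
35 27.3 24.4
31 35.2 34.0
27 42.5 44.3
23 49.1 55.0
19 54.9 66.3
15 59.9 78.0
11 64.2 90.1
7 67.5 102.5
3 70.1 115.2
```

View pics/d14.png

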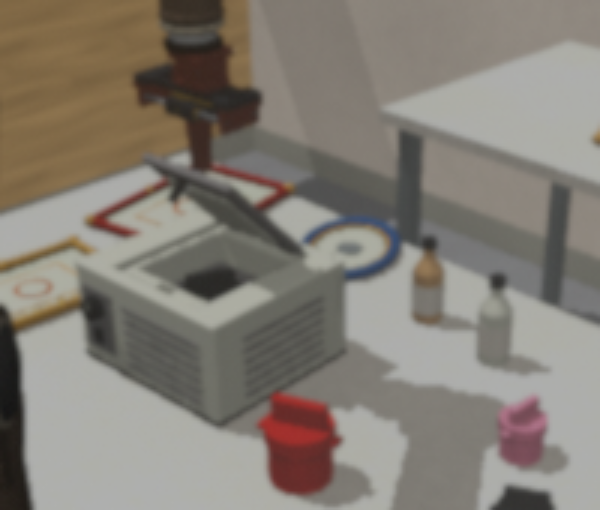

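Call:
drive_tool:
  deltas:
    - [9.5,0,7,0,0,0,255]
    - [18.5,0,15,0,0,0,255]
    - [27,0,24,0,0,0,255]
    - [35,0,34,0,0,0,255]
    - [42.5,0,44,0,0,0,255]
    - [49,0,55,0,0,0,255]
    - [55,0,66,0,0,0,255]
    - [60,0,78,0,0,0,255]

```text
t: 19.3
tcp_pos: [0.4302, 0.1998, 0.2231]
eef_rot: [180.0, 0.2, -176.1]
ft_force: [0.5, -0.2, 0.6]
opening: 0.006
```

Call:
drive_tool:
  deltas:
    - [4,0,12,0,0,0,255]
    - [7.5,0,24,0,0,0,255]
    - [10,0,36,0,0,0,255]
    - [11.5,0,42,0,0,0,255]
    - [11.5,0,45,0,0,0,255]

```text
t: 19.8
tcp_pos: [0.4186, 0.1988, 0.178]
eef_rot: [-180.0, 0.1, -176.1]
ft_force: [-0.5, 0.5, 1.0]
opening: 0.005
```

Call:
drive_tool:
  deltas:
    - [1,0,3,0,0,0,255]
    - [2,0,6,0,0,0,255]
    - [2,0,8.5,0,0,0,255]

```text
t: 20.1
tcp_pos: [0.4177, 0.1992, 0.1708]
eef_rot: [179.9, 0.2, -176.2]
ft_force: [-7.7, -4.2, 29.6]
opening: 0.003
```

Call:
drive_tool:
  deltas:
    - [0,0,0,0,0,0,255]
    - [0,0,-5,0,0,0,255]
    - [0,0,-12,0,0,0,255]
    - [0,0,-30,0,0,0,255]
    - [0,0,-70,0,0,0,255]
    - [0,0,-110,0,0,0,255]
    - [30,0,-150,0,0,0,255]
    - [60,0,-170,0,0,0,255]

```text
t: 20.9
tcp_pos: [0.3573, 0.1948, 0.3434]
eef_rot: [179.9, 0.3, -176.2]
ft_force: [0.1, 0.9, -0.8]
opening: 0.011
```

Call:
drive_tool:
  deltas:
    - [0,0,0,0,0,0,255]
    - [0,0,0,0,0,0,255]
    - [0,0,0,0,0,0,255]
    - [0,0,0,0,0,0,255]
    - [0,0,0,0,0,0,255]
    - [0,0,0,0,0,0,255]
    - [0,0,0,0,0,0,255]
    - [0,0,0,0,0,0,255]

```text
t: 21.7
tcp_pos: [0.357, 0.1947, 0.34]
eef_rot: [180.0, 0.1, -176.2]
ft_force: [0.1, 0.1, -0.4]
opening: 0.007
```

```bash
python3 - <<'E'
from h import *
from station import telemetry,cams
s=telemetry.get_state();print(s["t"],s["tcp_pos"],s["ft_force"])
c=cams.capture("side");cv2.imwrite("pics/d15.png",cv2.resize(c["image"][90:290,140:340,::-1],None,fx=3,fy=3))
c=cams.capture("wrist");np.savez("pics/w15.npz",**c)
c2=cams.capture("scene");cv2.imwrite("pics/s15.png",c2["image"][:,:,::-1])
q=cloud(c)
sel=np.abs(q[...,2]-.165)<.03
for ds in (-75,-40,0,40):
    P=sw(ds,-50);m=np.hypot(q[...,0]-P[0],q[...,1]-P[1])<.006
    P2=sw(ds,50);m2=np.hypot(q[...,0]-P2[0],q[...,1]-P2[1])<.006
    print(ds,np.nanmedian(q[m][:,2]) if m.any() else None,np.nanmedian(q[m2][:,2]) if m2.any() else None)
E
```

```text
21.7 [0.35704579 0.19473308 0.33995682] [ 0.09099909  0.06322385 -0.40877143]
-75 0.16539398234121042 0.16557394648082757
-40 None None
0 None None
40 None None
```

View pics/d15.png

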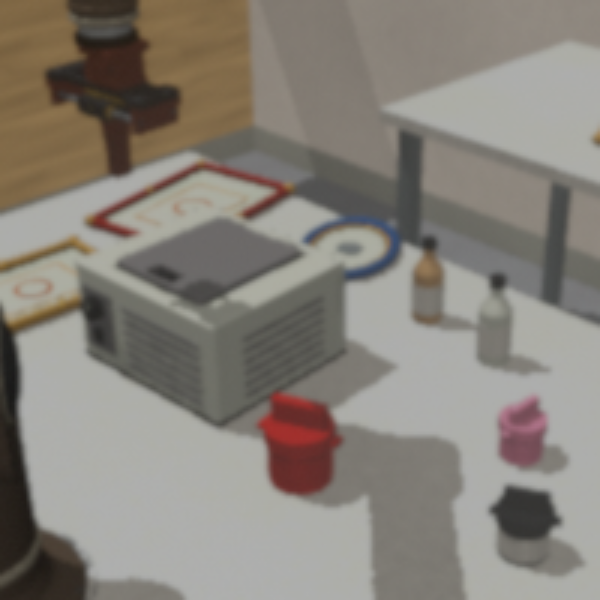

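View pics/s15.png

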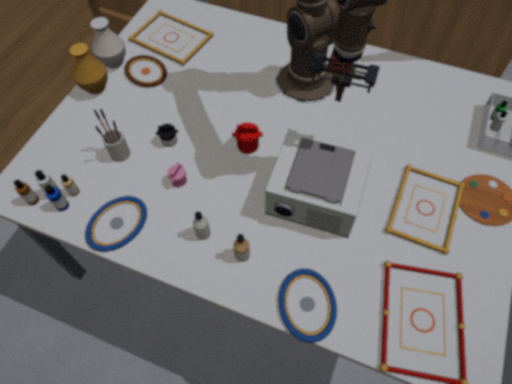

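```bash
python3 -c "
from station import ticket
print(ticket.hand_in())"
```

```text
the job is handed in; nothing more can be done
None
```

I fitted the cartridge, shut and latched the lid, and handed the job in at about 22 s of the 72 s allowed. The hand-in gave no verdict.

**What I did:**
- Pressed and released the pad, and the lid swung upright.
- Picked the larger black-capped cartridge by its bar.
- Lowered it into the notches, pushed the gasket down to about 14 mm by the arm's height, and turned it 60° clockwise.
- Let it spring up and opened the fingers.
- Swung the lid down from behind, pressed the pad to its stop and backed off.

**Last checks:**
- **Cartridge:** the top of the bar read 135.7 mm, against 135 mm expected when locked. The hand stood at 153.2° when it let go, within about 1° of the locked line at 153.9°, and afterwards the bar still lay along the hand. I could not check the cartridge again once the lid was shut.
- **Lid:** it stayed shut over 1 s after release. Its front read about 165.5 mm, against 166 mm when shut at the start; the rest of the lid was out of the camera's view.
- **Bystanders:** the bottles, brush pot and trays look unmoved in the pictures. I did not measure them.
- **Forces:** pressing the pad to its stop reached about 41 N the first time and 30 N the second. That is well above the 3 to 6 N the latch needs. It was only the fingertips, and the wrist limit is 120 N. If the 40 N limit on the arm or gripper body also counts the fingertips, the first press was slightly over it.

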